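# Put the stain droppers back in the caddy

### The job

The microscopy class is over: put the four white-capped dropper bottles of stain back into the white caddy, each standing upright in the compartment of its own colour. Leave the two look-alike refill bottles with flat black caps standing where they are on the grey mat.

Things in the scene. Friction and masses are not known exactly. Their poses are not given: they have to be found in the camera images.
- dropper_blue_center (a point): centre of the blue dropper bottle: blue round plastic bottle, 44 mm diameter, straight-sided to 49 mm, then a shoulder to 58 mm, and on it a small white cap (22 mm diameter) with a pointed white nozzle; 76 mm tall in all, 60 to 110 g, loose. The point is 38 mm above its underside, z up along the bottle. It starts standing on a thin grey mat 2 mm thick, among other bottles and things under 20 mm tall, at least about 70 mm between the centres of any two
- dropper_red_center (a point): centre of the red dropper bottle: red round plastic bottle, 44 mm diameter, straight-sided to 49 mm, then a shoulder to 58 mm, and on it a small white cap (22 mm diameter) with a pointed white nozzle; 76 mm tall in all, 60 to 110 g, loose. The point is 38 mm above its underside, z up along the bottle. It starts standing on a thin grey mat 2 mm thick, among other bottles and things under 20 mm tall, at least about 70 mm between the centres of any two
- dropper_yellow_center (a point): centre of the yellow dropper bottle: yellow round plastic bottle, 44 mm diameter, straight-sided to 49 mm, then a shoulder to 58 mm, and on it a small white cap (22 mm diameter) with a pointed white nozzle; 76 mm tall in all, 60 to 110 g, loose. The point is 38 mm above its underside, z up along the bottle. It starts standing on a thin grey mat 2 mm thick, among other bottles and things under 20 mm tall, at least about 70 mm between the centres of any two
- dropper_green_center (a point): centre of the green dropper bottle: green round plastic bottle, 44 mm diameter, straight-sided to 49 mm, then a shoulder to 58 mm, and on it a small white cap (22 mm diameter) with a pointed white nozzle; 76 mm tall in all, 60 to 110 g, loose. The point is 38 mm above its underside, z up along the bottle. It starts standing on a thin grey mat 2 mm thick, among other bottles and things under 20 mm tall, at least about 70 mm between the centres of any two
- refill_blue_center (a point): point 38 mm above the underside of the blue refill bottle, a look-alike that does not belong in the caddy: the same blue 44 mm round bottle body, 58 mm tall, but with a wide flat BLACK screw cap (26 mm diameter, 12 mm high, no nozzle; 70 mm tall in all), loose, on the same grey mat
- refill_red_center (a point): point 38 mm above the underside of the red refill bottle, a look-alike that does not belong in the caddy: the same red 44 mm round bottle body, 58 mm tall, but with a wide flat BLACK screw cap (26 mm diameter, 12 mm high, no nozzle; 70 mm tall in all), loose, on the same grey mat
- well_blue: blue square open-topped compartment in the white caddy, 72 x 72 mm outside, 64 x 64 mm inside (walls 4 mm), 17 mm high. Origin: centre of its underside, its floor 4 mm above the origin, its rim 17 mm above; x and y along its sides, z up. Fixed. The four compartments stand 86 mm apart, centre to centre, two by two in a low white tray (172 x 172 mm, walls 22 mm high above the table, fixed to the table)
- well_red: red square open-topped compartment in the white caddy, 72 x 72 mm outside, 64 x 64 mm inside (walls 4 mm), 17 mm high. Origin: centre of its underside, its floor 4 mm above the origin, its rim 17 mm above; x and y along its sides, z up. Fixed. The four compartments stand 86 mm apart, centre to centre, two by two in a low white tray (172 x 172 mm, walls 22 mm high above the table, fixed to the table)
- well_yellow: yellow square open-topped compartment in the white caddy, 72 x 72 mm outside, 64 x 64 mm inside (walls 4 mm), 17 mm high. Origin: centre of its underside, its floor 4 mm above the origin, its rim 17 mm above; x and y along its sides, z up. Fixed. The four compartments stand 86 mm apart, centre to centre, two by two in a low white tray (172 x 172 mm, walls 22 mm high above the table, fixed to the table)
- well_green: green square open-topped compartment in the white caddy, 72 x 72 mm outside, 64 x 64 mm inside (walls 4 mm), 17 mm high. Origin: centre of its underside, its floor 4 mm above the origin, its rim 17 mm above; x and y along its sides, z up. Fixed. The four compartments stand 86 mm apart, centre to centre, two by two in a low white tray (172 x 172 mm, walls 22 mm high above the table, fixed to the table)
Things that resemble listed ones, but are neither listed nor needed, are in the scene too. Of the things that look like the part that bears dropper_yellow_center, the largest one is meant.

How it is judged (in metres and radians):
At the end, for the whole second after the job is handed in: Each of the four dropper bottles stands upright (within 0.12 rad) on the floor of the compartment of its own colour, centre within 16 mm of the compartment's centre along each side, at rest; both refill bottles are upright and within 20 mm of where they started (x of dropper_blue_center in the frame of well_blue between -0.016 and 0.016 m and y of dropper_blue_center in the frame of well_blue between -0.016 and 0.016 m and z of dropper_blue_center in the frame of well_blue between 0.034 and 0.048 m and angle between each of dropper_blue_center, dropper_red_center, dropper_yellow_center, dropper_green_center, refill_blue_center, refill_red_center's own z axis and vertical below 0.12 rad and linear speed of each of dropper_blue, dropper_red, dropper_yellow, dropper_green below 0.02 m/s and x of dropper_red_center in the frame of well_red between -0.016 and 0.016 m and y of dropper_red_center in the frame of well_red between -0.016 and 0.016 m and z of dropper_red_center in the frame of well_red between 0.034 and 0.048 m and x of dropper_yellow_center in the frame of well_yellow between -0.016 and 0.016 m and y of dropper_yellow_center in the frame of well_yellow between -0.016 and 0.016 m and z of dropper_yellow_center in the frame of well_yellow between 0.034 and 0.048 m and x of dropper_green_center in the frame of well_green between -0.016 and 0.016 m and y of dropper_green_center in the frame of well_green between -0.016 and 0.016 m and z of dropper_green_center in the frame of well_green between 0.034 and 0.048 m and distance of each of refill_blue_center, refill_red_center from where it was at the start of the episode below 0.02 m); the robot touches nothing.
It fails at once if the blue refill bottle (black cap) is moved more than 20 mm or tipped (distance of refill_blue_center from where it was at the start of the episode above 0.02 m or angle between refill_blue_center's own z axis and vertical above 0.3 rad).
It fails at once if the red refill bottle (black cap) is moved more than 20 mm or tipped (distance of refill_red_center from where it was at the start of the episode above 0.02 m or angle between refill_red_center's own z axis and vertical above 0.3 rad).
It also fails if it takes over 104 s, if anything falls off the work surface, if the arm or the gripper's body presses on something with over 40 N, if the wrist force passes 120 N, or if a joint passes its speed limit or range.

### The arm

A 7-joint arm with a two-finger parallel gripper is mounted at the origin on the work surface. World frame = base frame: x ahead of the robot, y to its left, z up, the work surface at z = 0. Lengths are in mm, angles in degrees, forces in N, time in s.
With the tool pointing down it reaches from about 350 to 900 mm from the base axis. Payload 7.2 kg.
Tool frame: the origin (TCP) lies between the finger pads; the fingertips stand 25 mm ahead of it and the grasp point (between the pads) lies 6 mm ahead of it (ctrl.finger_overhang is the distance from the TCP to the fingertips, in mm); z points along the fingers, y is the line along which they close (so a half turn about z gives the same grasp; the last joint's range is limited). The gripper opens to 85 mm and grips with 20 to 120 N. Pads are 22 mm wide; open, the fingers measure 114 mm over their backs; the gripper's body (76 mm by 85 mm) begins 54 mm behind the grasp point. The pads swing forward as they close: fully open they stand 13 mm farther back than shut.
Start: joints at [72.697, 23.554, -0.728, 91.456, 0.321, 64.991, -4.71], TCP at [144.785, -608.001, 256.297] pointing down, gripper open.
Joint ranges: [-169.25, 169.25], [-16.82, 113.86], [-84.01, 82.57], [7.8, 145.47], [-59.2, 239.2], [7.22, 106.19], [-163.78, 163.78]. Speed limits (degrees/s): [136.94, 136.94, 172.46, 172.46, 180, 180, 180].

### API

Orientations are given as [roll, pitch, yaw] about the fixed x, y, z axes, in that order (R = Rz(yaw) Ry(pitch) Rx(roll)).
In Python, from cell import read_state, imaging, job, ctrl gives the robot as it stands.
- The arm moves only by the tool carry_out, never from a script. Its argument "plan" is a list of rows, each an object of numbers: "rx", "ry", "rz": the turn, a rotation vector about the tool's x, y, z in degrees; "tx", "ty", "tz": the shift along the tool's x, y, z in m; "fingers": the finger opening in m, from 0 to 0.0854. In form: [{"rx": .., "ry": .., "rz": .., "tx": .., "ty": .., "tz": .., "fingers": ..}, ...]. A call has 1 to 10 rows; each row is the pose to reach, as a shift and turn from the pose commanded when the call began, along the tool's axes at that moment; what a row does not reach only later rows make up. A row lasts 1/10 s, in which the tool goes at most 50 mm and 8.59 degrees, less where a joint would pass 70% of its speed; a pose out of reach is approached as far as the arm can. A call with a gripper value outside its range is refused whole. The fingers move at their own pace and stop on an object; the grip force is fixed at half the most. Time passes only in rows, so rows that repeat a pose let the fingers close. It gives the time, the measured TCP pose, the force and the opening at its end, in the units of the state.
- read_state(): the state, without advancing time (a new reading comes with each control period).
- imaging.read_camera(name): name is "scene" or "side" or "wrist"; returns a dict with "pixels" (420x560x3 uint8, red, green, blue), "vertical_fov" (degrees; the focal length in pixels is half the picture's height over the tangent of half this angle, whatever the lens; pixels are square), "cx", "cy" (the principal point, pixels), "eye" and "attitude" of the camera in the world; the wrist camera has in their place "tool_from_camera" (4x4, takes a point from camera to tool coordinates, whose origin is the TCP and whose axes are the flange's). Camera axes: x right, y down, z forward; pixel columns grow to the right and rows downward; lengths in mm; the calibration is good to about 2 mm. The wrist camera is an equidistant fisheye: a pixel r from the principal point sees the ray r / f radians off the axis. A picture is of the moment at which its call begins: read the wrist's pose just before it. There is no depth.
- job.finish_job(): hands the job in, once; it reports no verdict.
The state is a dict: "t": time; "joint_positions": joint angles; "joint_vel": joint speeds; "effort": joint torques, N m; "tool_pos": TCP position; "ee_rot": TCP orientation; "ft_force": force on the tool from outside, world axes, zero at the start; "ft_torque": the same for the moment, N m; "width": finger opening in mm.
Only numpy, scipy, OpenCV 4.12 (cv2) and the standard library are available. Lean on these libraries where they do the work, as an engineer would, in place of code of your own. Each camera call takes 0.05 s, during which the arm holds its last target. There are 200 camera calls.

## Working session

There is one attempt and no reset: what is moved stays moved. The work goes in short steps, Python scripts to look and compute and a tool call to move; the robot and the scene stay as the last step left them, time stands still between calls to the robot, and variables do not carry over. Pictures are saved under pics/ and viewed, on a budget of 14 in all, crops included, one or two more only if the job needs it, and the job is handed in when it is done.

Besides the shell and the picture viewer there is one more tool, called after "Emit:" as name(argument=value, ...), one argument or row to a line, values as JSON. carry_out: Moves the arm, as the interface text tells. Its arguments: {"type":"object","properties":{"plan":{"type":"array"}},"required":["plan"]}

```bash
mkdir -p pics; ls; python3 - <<'E'
from cell import read_state, imaging
import cv2
s=read_state();print(s)
for n in("scene","side","wrist"):
    c=imaging.read_camera(n);cv2.imwrite(f"pics/{n}0.png",c["pixels"][:,:,::-1]);print({k:v for k,v in c.items() if k!="pixels"})
E
```

```text
pics
{'t': 0.0, 'joint_positions': array([72.69667634, 23.60260166, -0.72875968, 91.50606339,  0.31961917,
       64.98820706, -4.70804943]), 'joint_vel': array([-0.009165  ,  0.0111501 ,  0.01094957,  0.04664815,  0.06298097,
        0.06263899,  0.02393726]), 'effort': array([ 8.22462134e-04, -6.00632930e+01,  6.82426449e-01, -2.99417943e+01,
        1.37527674e-02,  1.07134439e-02, -1.60539452e-05]), 'tool_pos': array([ 144.66193992, -607.55117795,  255.41047758]), 'ee_rot': array([-1.79905303e+02,  5.43020504e-03,  1.33986983e+01]), 'ft_force': array([-1.09069923, -0.37015754,  0.19413287]), 'ft_torque': array([ 0.02377036, -0.00854839, -0.02874928]), 'width': 85.49747563481586}
{'vertical_fov': 42.57457158896735, 'cx': 276.6046859160663, 'cy': 208.60993002470477, 'eye': array([1265.09823803,  301.7039095 ,  986.43541326]), 'attitude': array([-137.34499486,    0.53510101,  109.84889955])}
{'vertical_fov': 56.393376198249136, 'cx': 282.2437485724314, 'cy': 210.8233715594616, 'eye': array([ 425.34596183, -533.51037842,  562.84957307]), 'attitude': array([-133.23531972,    0.97113083,   -6.55255597])}
{'vertical_fov': 65.70646984690485, 'cx': 279.7786295078336, 'cy': 207.49986257963343, 'tool_from_camera': array([[ 3.92563995e-04, -9.49997756e-01, -3.12256481e-01,
         7.89960885e+01],
       [ 9.99999855e-01,  2.57444930e-04,  4.73943187e-04,
         7.90360648e-01],
       [-3.69856116e-04, -3.12256621e-01,  9.49997719e-01,
        -1.18122382e+02],
       [ 0.00000000e+00,  0.00000000e+00,  0.00000000e+00,
         1.00000000e+00]])}
```

View pics/scene0.png

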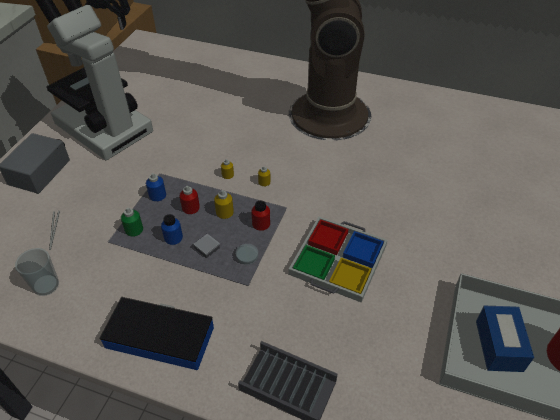

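View pics/side0.png

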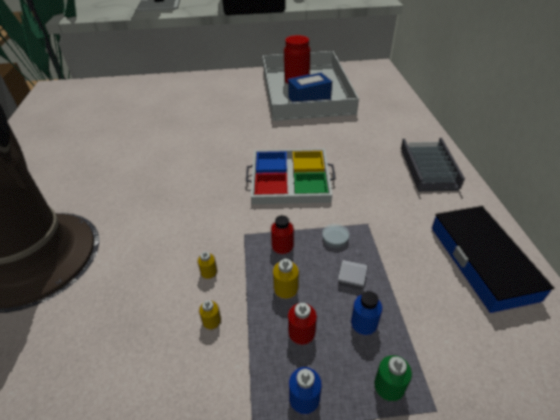

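Candidates in the scene view:
- Blue: dropper with white cap (156,187); refill with black cap (172,229).
- Red: dropper (190,199); refill (261,215).
- Yellow: large dropper (224,204); small look-alikes (227,169) and (264,175).
- Green: dropper (132,221).
- Wells: red (328,237), blue (364,248), green (314,263), yellow (350,275).

The side view agrees: droppers are blue (305,388), red (302,322), yellow (286,278), green (393,377).

```bash
cat > h.py <<'E'
import numpy as np, cv2
from scipy.spatial.transform import Rotation as R
from cell import read_state, imaging, job
def cam(n):
    s=read_state(); c=imaging.read_camera(n); p=c["pixels"]; h=p.shape[0]
    c["f"]=h/2/np.tan(np.radians(c["vertical_fov"]/2)); c["fish"]=n=="wrist"
    if n=="wrist":
        Rt=R.from_euler("xyz",s["ee_rot"],degrees=True).as_matrix(); T=c["tool_from_camera"]
        c["R"]=Rt@T[:3,:3]; c["eye"]=s["tool_pos"]+Rt@T[:3,3]
    else: c["R"]=R.from_euler("xyz",c["attitude"],degrees=True).as_matrix()
    return c
def ray(c,uv):
    d=np.array([uv[0]-c["cx"],uv[1]-c["cy"]])/c["f"]
    if c["fish"]:
        r=np.hypot(*d); v=np.array([*(d/r*np.sin(r)),np.cos(r)]) if r>1e-9 else np.array([0,0,1.])
    else: v=np.array([*d,1.])
    return c["R"]@v/np.linalg.norm(v)
def plane(c,uv,z):
    d=ray(c,uv); return c["eye"]+d*(z-c["eye"][2])/d[2]
def proj(c,P):
    v=c["R"].T@(np.asarray(P,float)-c["eye"])
    if c["fish"]:
        r=np.hypot(v[0],v[1]); t=np.arctan2(r,v[2]); q=v[:2]/r*t
    else: q=v[:2]/v[2]
    return q*c["f"]+[c["cx"],c["cy"]]
def tri(c1,u1,c2,u2):
    a,b=ray(c1,u1),ray(c2,u2); A=np.stack([a,-b],1); k=np.linalg.lstsq(A,c2["eye"]-c1["eye"],rcond=None)[0]
    p,q=c1["eye"]+a*k[0],c2["eye"]+b*k[1]; return (p+q)/2,np.linalg.norm(p-q)
HUE={"red":[(0,8),(172,180)],"yellow":[(18,35)],"green":[(45,85)],"blue":[(105,130)]}
def blobs(c,col,amin=60):
    hsv=cv2.cvtColor(c["pixels"],cv2.COLOR_RGB2HSV); m=0
    for a,b in HUE[col]: m=m|cv2.inRange(hsv,(a,140,40),(b,255,255))
    n,l,st,ce=cv2.connectedComponentsWithStats(m)
    return [(ce[i].round(1),st[i].tolist(),l==i) for i in range(1,n) if st[i][4]>amin]
E
python3 - <<'E'
from h import *
s,d=cam("scene"),cam("side")
for col in HUE:
    for n,c in(("scene",s),("side",d)):
        for ce,st,_ in blobs(c,col): print(col,n,ce,st,"z30",plane(c,ce,30)[:2].round(),"z10",plane(c,ce,10)[:2].round())
print(proj(s,read_state()["tool_pos"]))
E
```

```text
red scene [189.5 202.1] [180, 189, 19, 25, 348] z30 [ 490. -214.] z10 [ 473. -225.]
red scene [260.7 218.4] [252, 205, 18, 25, 349] z30 [482. -31.] z10 [465. -38.]
red scene [327.9 236.5] [308, 220, 40, 35, 888] z30 [482. 135.] z10 [466. 132.]
red scene [554.5 350.2] [547, 329, 13, 41, 343] z30 [611. 627.] z10 [598. 634.]
red side [296.2  55.8] [284, 35, 26, 47, 979] z30 [617. 794.] z10 [624. 844.]
red side [270.4 183.3] [255, 173, 32, 21, 622] z30 [466. 120.] z10 [467. 144.]
red side [282.  238.7] [272, 223, 21, 31, 543] z30 [472. -44.] z10 [474. -26.]
red side [301.3 326.7] [288, 305, 29, 40, 757] z30 [ 480. -227.] z10 [ 483. -215.]
yellow scene [227.2 170.7] [221, 162, 13, 17, 162] z30 [ 356. -172.] z10 [ 337. -181.]
yellow scene [263.8 177.7] [258, 169, 12, 17, 162] z30 [349. -73.] z10 [330. -81.]
yellow scene [223.7 206.6] [214, 194, 19, 25, 351] z30 [ 476. -129.] z10 [ 459. -138.]
yellow scene [350.3 275. ] [329, 258, 43, 36, 928] z30 [570. 211.] z10 [556. 209.]
yellow side [308.  161.3] [292, 151, 32, 21, 610] z30 [558. 187.] z10 [563. 214.]
yellow side [207.3 267.3] [198, 255
[... 708 characters left out ...]
 [ 576. -220.]
blue scene [362.5 248.7] [343, 231, 41, 37, 924] z30 [491. 218.] z10 [474. 217.]
blue scene [507.9 341.8] [484, 306, 50, 66, 1803] z30 [623. 541.] z10 [609. 546.]
blue scene [162.  352.3] [101, 321, 112, 49, 869] z30 [870. -87.] z10 [862. -95.]
blue side [309.2  90. ] [289, 74, 42, 27, 736] z30 [619. 537.] z10 [626. 577.]
blue side [270.9 161.7] [256, 152, 30, 20, 573] z30 [474. 197.] z10 [476. 225.]
blue side [483.9 278.8] [433, 218, 117, 94, 1473] z30 [ 794. -177.] z10 [ 808. -164.]
blue side [365.1 317. ] [352, 295, 30, 40, 776] z30 [ 580. -223.] z10 [ 586. -211.]
blue side [304.2 394. ] [289, 367, 32, 47, 920] z30 [ 469. -325.] z10 [ 471. -317.]
[104.2008317   22.98542967]
```

View pics/wrist0.png

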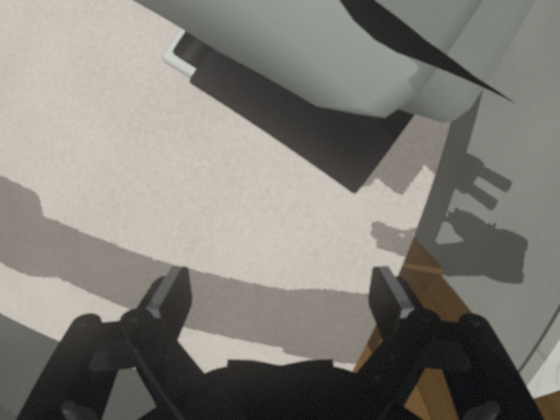

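```bash
cat > obj.py <<'E'
PX={"d_red":((189.5,202.1),(301.3,326.7)),"r_red":((260.7,218.4),(282,238.7)),"d_yel":((223.7,206.6),(285.4,281.8)),"d_grn":((132.6,223.9),(390.8,381.8)),"d_blu":((156.1,189.5),(304.2,394)),"r_blu":((172,232.4),(365.1,317)),
"w_red":((327.9,236.5),(270.4,183.3)),"w_yel":((350.3,275),(308,161.3)),"w_grn":((314,262.1),(310.1,182)),"w_blu":((362.5,248.7),(270.9,161.7)),"s_y1":((227.2,170.7),(210.2,316.9)),"s_y2":((263.8,177.7),(207.3,267.3))}
E
python3 - <<'E'
from h import *; from obj import PX
s,d=cam("scene"),cam("side")
for k,(a,b) in PX.items():
    p,e=tri(s,a,d,b); print(k,p.round(1),round(e,1))
for uv in((150,130),(105,152),(50,120)): print("scope base",plane(s,uv,0).round())
for uv in((100,20),(55,20),(105,45),(130,105)): print("scope top",uv,[plane(s,uv,z)[:2].round() for z in(150,300)])
# tray outer corners (scene) 
hsv=cv2.cvtColor(s["pixels"],cv2.COLOR_RGB2HSV)
E
```

```text
d_red [ 481.2 -220.3   19.2] 1.0
r_red [473.  -34.4  19.6] 0.0
d_yel [ 467.3 -133.8   19.8] 0.3
d_grn [ 590.7 -318.1   18.3] 2.3
d_blu [ 469.7 -320.2   18.8] 2.0
r_blu [ 583.  -215.9   18.9] 0.7
w_red [468.4 133.6  16.5] 4.9
w_yel [561.2 208.8  15.4] 3.0
w_grn [554. 125.  19.] 1.8
w_blu [476.3 217.6  14.2] 2.6
s_y1 [ 339.9 -180.7   11.9] 1.3
s_y2 [333.3 -79.8  13. ] 0.3
scope base [ 244. -465.   -0.]
scope base [ 370. -536.    0.]
scope base [ 301. -767.    0.]
scope top (100, 20) [array([ -30., -762.]), array([ 203., -572.])]
scope top (55, 20) [array([  16., -897.]), array([ 240., -682.])]
scope top (105, 45) [array([  94., -667.]), array([ 304., -493.])]
scope top (130, 105) [array([ 327., -447.]), array([ 495., -313.])]
```

Emit:
carry_out(
  plan=[
    {"rz": 3,"tx": 0.013,"ty": -0.05,"tz": -0.01,"fingers": 0.07},
    {"rz": 6,"tx": 0.026,"ty": -0.1,"tz": -0.02,"fingers": 0.07},
    {"rz": 9,"tx": 0.04,"ty": -0.15,"tz": -0.03,"fingers": 0.07},
    {"rz": 13.4,"tx": 0.053,"ty": -0.2,"tz": -0.04,"fingers": 0.07},
    {"rz": 13.4,"tx": 0.053,"ty": -0.2,"tz": -0.04,"fingers": 0.07},
    {"rz": 13.4,"tx": 0.053,"ty": -0.2,"tz": -0.04,"fingers": 0.07},
    {"rz": 13.4,"tx": 0.053,"ty": -0.2,"tz": -0.04,"fingers": 0.07},
  ],
)

```text
$.plan[0]: bad value
```

Emit:
carry_out(
  plan=[
    {"rx": 0,"ry": 0,"rz": 3,"tx": 0.013,"ty": -0.05,"tz": -0.01,"fingers": 0.07},
    {"rx": 0,"ry": 0,"rz": 6,"tx": 0.026,"ty": -0.1,"tz": -0.02,"fingers": 0.07},
    {"rx": 0,"ry": 0,"rz": 9,"tx": 0.04,"ty": -0.15,"tz": -0.03,"fingers": 0.07},
    {"rx": 0,"ry": 0,"rz": 13.4,"tx": 0.053,"ty": -0.2,"tz": -0.04,"fingers": 0.07},
    {"rx": 0,"ry": 0,"rz": 13.4,"tx": 0.053,"ty": -0.2,"tz": -0.04,"fingers": 0.07},
    {"rx": 0,"ry": 0,"rz": 13.4,"tx": 0.053,"ty": -0.2,"tz": -0.04,"fingers": 0.07},
    {"rx": 0,"ry": 0,"rz": 13.4,"tx": 0.053,"ty": -0.2,"tz": -0.04,"fingers": 0.07},
  ],
)

```text
t: 1.05
tool_pos: [150.0, -402.2, 296.6]
ee_rot: [179.9, -0.0, 0.0]
ft_force: [-1.0, 0.1, 0.3]
width: 70.1
```

Emit:
carry_out(
  plan=[
    {"rx": 0,"ry": 0,"rz": 0,"tx": 0.03,"ty": -0.035,"tz": 0,"fingers": 0.07},
    {"rx": 0,"ry": 0,"rz": 0,"tx": 0.06,"ty": -0.07,"tz": 0,"fingers": 0.07},
    {"rx": 0,"ry": 0,"rz": 0,"tx": 0.09,"ty": -0.105,"tz": 0,"fingers": 0.07},
    {"rx": 0,"ry": 0,"rz": 0,"tx": 0.13,"ty": -0.135,"tz": 0,"fingers": 0.07},
    {"rx": 0,"ry": 0,"rz": 0,"tx": 0.17,"ty": -0.155,"tz": 0,"fingers": 0.07},
    {"rx": 0,"ry": 0,"rz": 0,"tx": 0.21,"ty": -0.17,"tz": 0,"fingers": 0.07},
    {"rx": 0,"ry": 0,"rz": 0,"tx": 0.25,"ty": -0.17,"tz": 0,"fingers": 0.07},
    {"rx": 0,"ry": 0,"rz": 0,"tx": 0.29,"ty": -0.17,"tz": 0,"fingers": 0.07},
    {"rx": 0,"ry": 0,"rz": 0,"tx": 0.29,"ty": -0.17,"tz": 0,"fingers": 0.07},
    {"rx": 0,"ry": 0,"rz": 0,"tx": 0.29,"ty": -0.17,"tz": 0,"fingers": 0.07},
  ],
)

```text
t: 2.05
tool_pos: [440.8, -231.9, 294.7]
ee_rot: [-179.9, 0.1, 0.0]
ft_force: [-0.7, -0.5, -0.2]
width: 69.7
```

```bash
python3 - <<'E'
from h import *
c=cam("wrist");print(read_state()["tool_pos"])
cv2.imwrite("pics/w1.png",c["pixels"][:,:,::-1])
for col in HUE:
    for ce,st,_ in blobs(c,col): print(col,ce,st,"z30",plane(c,ce,30)[:2].round())
E
```

```text
[ 439.86527938 -232.11740941  295.08004731]
red [269.4 135. ] [251, 118, 37, 38, 664] z30 [ 483. -220.]
red [ 40.3 156.8] [21, 135, 34, 48, 1116] z30 [471. 115.]
red [122.8 142.5] [108, 134, 26, 25, 215] z30 [481. -32.]
yellow [  8.5 102.9] [0, 81, 19, 45, 794] z30 [559. 176.]
yellow [200.4 147.9] [177, 132, 43, 37, 802] z30 [ 469. -137.]
yellow [238.6 242.1] [230, 236, 21, 16, 155] z30 [ 346. -179.]
yellow [167.8 246.4] [158, 240, 19, 20, 145] z30 [338. -81.]
green [346.  45.] [339, 30, 19, 29, 233] z30 [ 593. -309.]
blue [265.8  52.4] [247, 31, 38, 38, 622] z30 [ 581. -216.]
blue [348.2 144. ] [334, 129, 38, 37, 643] z30 [ 474. -314.]
blue [  7.6 155.4] [0, 136, 17, 40, 616] z30 [479. 191.]
```

View pics/w1.png

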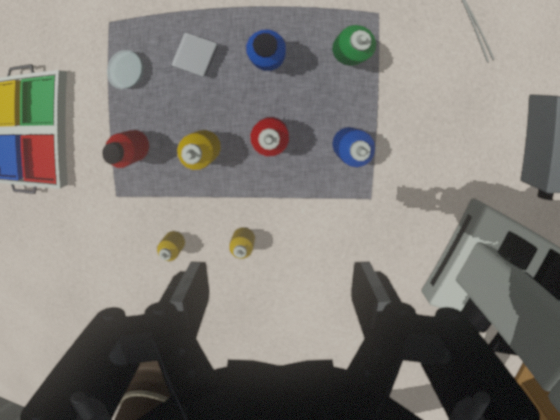

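The wrist view confirms the choice. White nozzled caps are at red (268,138), yellow (192,154), blue (361,151) and green (361,40). Black caps are at (265,43) and (113,153). The small yellows (171,245) and (241,243) are off the mat.

```bash
cat >> h.py <<'E'
def cap(c,uv,r=16,z=66):
    "white-cap centroid near uv, cast on z"
    p=c["pixels"]; hsv=cv2.cvtColor(p,cv2.COLOR_RGB2HSV)
    m=cv2.inRange(hsv,(0,0,125),(180,75,255)); k=np.zeros_like(m); cv2.circle(k,tuple(map(int,uv)),r,255,-1)
    n,l,st,ce=cv2.connectedComponentsWithStats(m&k)
    if n<2: return None
    i=1+np.argmin(np.hypot(*(ce[1:]-uv).T)+1000*(st[1:,4]<15)); return ce[i].round(1),st[i].tolist(),plane(c,ce[i],z)[:2].round(1)
E
python3 - <<'E'
from h import *
c=cam("wrist")
for k,uv in dict(red=(268,138),yel=(192,154),blu=(361,151),grn=(361,40)).items(): print(k,cap(c,uv,13))
E
```

```text
red (array([267.9, 137.9]), [258, 128, 21, 21, 316], array([ 482.7, -220.3]))
yel (array([190.1, 152.7]), [181, 143, 19, 20, 259], array([ 468.1, -134.2]))
blu (array([359.6, 149.4]), [350, 139, 20, 21, 331], array([ 471.4, -320.2]))
grn (array([359.6,  38.4]), [350, 29, 21, 20, 320], array([ 593.5, -317.7]))
```

Emit:
carry_out(
  plan=[
    {"rx": 0,"ry": 0,"rz": 0,"tx": 0.03,"ty": -0.008,"tz": 0.03,"fingers": 0.07},
    {"rx": 0,"ry": 0,"rz": 0,"tx": 0.042,"ty": -0.012,"tz": 0.07,"fingers": 0.07},
    {"rx": 0,"ry": 0,"rz": 0,"tx": 0.042,"ty": -0.012,"tz": 0.115,"fingers": 0.07},
    {"rx": 0,"ry": 0,"rz": 0,"tx": 0.042,"ty": -0.012,"tz": 0.155,"fingers": 0.07},
    {"rx": 0,"ry": 0,"rz": 0,"tx": 0.042,"ty": -0.012,"tz": 0.185,"fingers": 0.07},
    {"rx": 0,"ry": 0,"rz": 0,"tx": 0.042,"ty": -0.012,"tz": 0.21,"fingers": 0.07},
    {"rx": 0,"ry": 0,"rz": 0,"tx": 0.042,"ty": -0.012,"tz": 0.23,"fingers": 0.07},
    {"rx": 0,"ry": 0,"rz": 0,"tx": 0.042,"ty": -0.012,"tz": 0.249,"fingers": 0.07},
    {"rx": 0,"ry": 0,"rz": 0,"tx": 0.042,"ty": -0.012,"tz": 0.249,"fingers": 0.07},
    {"rx": 0,"ry": 0,"rz": 0,"tx": 0.042,"ty": -0.012,"tz": 0.249,"fingers": 0.07},
  ],
)

```text
t: 3.15
tool_pos: [481.5, -219.8, 47.7]
ee_rot: [180.0, 0.0, -0.1]
ft_force: [-0.7, -0.3, 0.3]
width: 69.9
```

```bash
python3 - <<'E'
from h import *
for n in("side","wrist"):
    c=cam(n);cv2.imwrite(f"pics/g1{n}.png",c["pixels"][:,:,::-1])
a=cv2.imread("pics/g1side.png");b=cv2.imread("pics/g1wrist.png")
cv2.imwrite("pics/g1.png",np.hstack([cv2.resize(a[180:420,150:500],None,fx=1.14,fy=1.14)[:270,:400],cv2.resize(b,(400,300))[:270]]))
print(read_state()["tool_pos"])
E
```

```text
[ 482.44938774 -219.86907015   48.54039421]
```

View pics/g1.png

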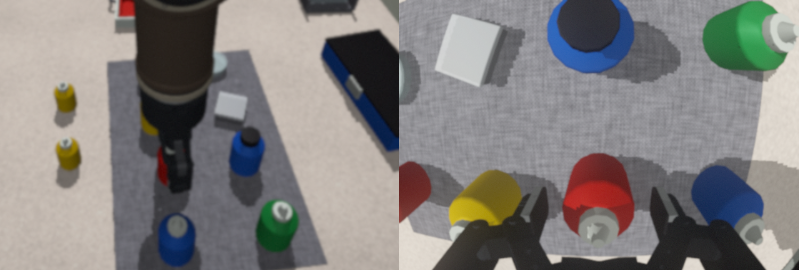

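The fingers straddle the red bottle (about (600,200) in the right half) and stay clear of its neighbours. Closing and lifting.

Emit:
carry_out(
  plan=[
    {"rx": 0,"ry": 0,"rz": 0,"tx": 0,"ty": 0,"tz": 0,"fingers": 0.03},
    {"rx": 0,"ry": 0,"rz": 0,"tx": 0,"ty": 0,"tz": 0,"fingers": 0.03},
    {"rx": 0,"ry": 0,"rz": 0,"tx": 0,"ty": 0,"tz": 0,"fingers": 0.03},
    {"rx": 0,"ry": 0,"rz": 0,"tx": 0,"ty": 0,"tz": 0,"fingers": 0.03},
    {"rx": 0,"ry": 0,"rz": 0,"tx": 0,"ty": 0,"tz": 0,"fingers": 0.03},
    {"rx": 0,"ry": 0,"rz": 0,"tx": 0,"ty": 0,"tz": -0.02,"fingers": 0.03},
    {"rx": 0,"ry": 0,"rz": 0,"tx": 0,"ty": 0,"tz": -0.05,"fingers": 0.03},
    {"rx": 0,"ry": 0,"rz": 0,"tx": 0,"ty": 0,"tz": -0.085,"fingers": 0.03},
    {"rx": 0,"ry": 0,"rz": 0,"tx": 0,"ty": 0,"tz": -0.12,"fingers": 0.03},
    {"rx": 0,"ry": 0,"rz": 0,"tx": 0,"ty": 0,"tz": -0.12,"fingers": 0.03},
  ],
)

```text
t: 4.25
tool_pos: [484.6, -220.0, 172.3]
ee_rot: [179.8, -0.4, -0.0]
ft_force: [0.7, -0.4, -0.8]
width: 42.5
```

Emit:
carry_out(
  plan=[
    {"rx": 0,"ry": 0,"rz": 0,"tx": -0.002,"ty": -0.02,"tz": -0.01,"fingers": 0.03},
    {"rx": 0,"ry": 0,"rz": 0,"tx": -0.008,"ty": -0.06,"tz": -0.02,"fingers": 0.03},
    {"rx": 0,"ry": 0,"rz": 0,"tx": -0.015,"ty": -0.105,"tz": -0.03,"fingers": 0.03},
    {"rx": 0,"ry": 0,"rz": 0,"tx": -0.02,"ty": -0.15,"tz": -0.03,"fingers": 0.03},
    {"rx": 0,"ry": 0,"rz": 0,"tx": -0.03,"ty": -0.195,"tz": -0.03,"fingers": 0.03},
    {"rx": 0,"ry": 0,"rz": 0,"tx": -0.04,"ty": -0.24,"tz": -0.03,"fingers": 0.03},
    {"rx": 0,"ry": 0,"rz": 0,"tx": -0.05,"ty": -0.285,"tz": -0.03,"fingers": 0.03},
    {"rx": 0,"ry": 0,"rz": 0,"tx": -0.055,"ty": -0.325,"tz": -0.03,"fingers": 0.03},
    {"rx": 0,"ry": 0,"rz": 0,"tx": -0.06,"ty": -0.36,"tz": -0.03,"fingers": 0.03},
    {"rx": 0,"ry": 0,"rz": 0,"tx": -0.06,"ty": -0.37,"tz": -0.03,"fingers": 0.03},
  ],
)

```text
t: 5.25
tool_pos: [420.1, 155.2, 197.2]
ee_rot: [-179.9, 0.0, 0.3]
ft_force: [-0.3, -0.9, 0.0]
width: 42.0
```

```bash
python3 - <<'E'
from h import *
c=cam("wrist");print(read_state()["tool_pos"],read_state()["ee_rot"])
cv2.imwrite("pics/w2.png",c["pixels"][:,:,::-1])
for col in HUE:
    for ce,st,m in blobs(c,col,300):
        cnt=cv2.findContours(m.astype(np.uint8),0,2)[0][0]; q=cv2.boxPoints(cv2.minAreaRect(cnt))
        print(col,ce,st,"z8",plane(c,ce,8)[:2].round(1),"boxcorners z20",[plane(c,u,20)[:2].round().tolist() for u in q])
E
```

```text
[420.61642341 154.8500888  197.18029977] [-1.79923431e+02  2.06668112e-02  3.20977159e-01]
red [307.  138.9] [266, 97, 85, 85, 5891] z8 [466.6 128.8] boxcorners z20 [[436.0, 170.0], [506.0, 162.0], [500.0, 91.0], [428.0, 96.0]]
red [468. 142.] [444, 122, 54, 46, 1566] z8 [472.6 -45. ] boxcorners z20 [[454.0, -5.0], [497.0, -11.0], [493.0, -77.0], [446.0, -71.0]]
red [276.9 276.8] [231, 230, 100, 97, 5255] z8 [318.8 156.7] boxcorners z20 [[271.0, 220.0], [382.0, 186.0], [351.0, 88.0], [229.0, 108.0]]
yellow [222.8  38.1] [180, 0, 86, 79, 5989] z8 [563.9 208.2] boxcorners z20 [[530.0, 247.0], [605.0, 244.0], [595.0, 168.0], [522.0, 171.0]]
yellow [534.9 154.9] [512, 135, 48, 44, 1446] z8 [ 466.6 -151.2] boxcorners z20 [[447.0, -99.0], [490.0, -103.0], [488.0, -189.0], [440.0, -184.0]]
yellow [535.4 252.2] [522, 239, 29, 30, 511] z8 [ 336.7 -193. ] boxcorners z20 [[342.0, -145.0], [367.0, -157.0], [342.0, -218.0], [315.0, -204.0]]
yellow [476.2 264.6] [462, 251, 32, 29, 436] z8 [325.7 -88.5] boxcorners z20 [[342.0, -50.0], [362.0, -68.0], [330.0, -113.0], [308.0, -93.0]]
green [319.6  50.3] [288, 15, 64, 71, 3473] z8 [551.6 118.2] boxcorners z20 [[521.0, 148.0], [584.0, 141.0], [580.0, 89.0], [516.0, 96.0]]
blue [222.  129.6] [179, 91, 76, 81, 4410] z8 [475.6 209.4] boxcorners z20 [[445.0, 257.0], [516.0, 247.0], [507.0, 177.0], [437.0, 184.0]]
```

View pics/w2.png

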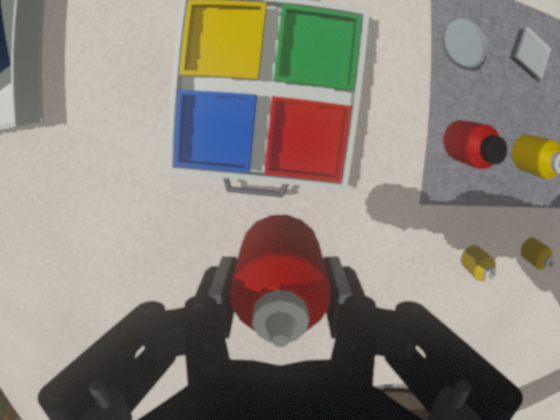

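Tray corners cast on z≈20 give wells about 71 mm across and a 123 mm diagonal (expected 122), so they fit. Wells, with tray yaw about -6°:
- red (468,131)
- yellow (562,208)
- blue (477,217)
- green (553,122)

Emit:
carry_out(
  plan=[
    {"rx": 0,"ry": 0,"rz": 0,"tx": 0.024,"ty": 0.012,"tz": 0.01,"fingers": 0.03},
    {"rx": 0,"ry": 0,"rz": 0,"tx": 0.047,"ty": 0.024,"tz": 0.03,"fingers": 0.03},
    {"rx": 0,"ry": 0,"rz": 0,"tx": 0.047,"ty": 0.024,"tz": 0.06,"fingers": 0.03},
    {"rx": 0,"ry": 0,"rz": 0,"tx": 0.047,"ty": 0.024,"tz": 0.085,"fingers": 0.03},
    {"rx": 0,"ry": 0,"rz": 0,"tx": 0.047,"ty": 0.024,"tz": 0.105,"fingers": 0.03},
    {"rx": 0,"ry": 0,"rz": 0,"tx": 0.047,"ty": 0.024,"tz": 0.12,"fingers": 0.03},
    {"rx": 0,"ry": 0,"rz": 0,"tx": 0.047,"ty": 0.024,"tz": 0.132,"fingers": 0.03},
    {"rx": 0,"ry": 0,"rz": 0,"tx": 0.047,"ty": 0.024,"tz": 0.14,"fingers": 0.03},
    {"rx": 0,"ry": 0,"rz": 0,"tx": 0.047,"ty": 0.024,"tz": 0.14,"fingers": 0.03},
    {"rx": 0,"ry": 0,"rz": 0,"tx": 0.047,"ty": 0.024,"tz": 0.14,"fingers": 0.03},
  ],
)

```text
t: 6.3
tool_pos: [469.2, 126.7, 57.5]
ee_rot: [180.0, -0.0, -0.0]
ft_force: [-0.6, -0.0, -0.9]
width: 42.3
```

Emit:
carry_out(
  plan=[
    {"rx": 0,"ry": 0,"rz": 0,"tx": -0.001,"ty": -0.004,"tz": 0,"fingers": 0.03},
    {"rx": 0,"ry": 0,"rz": 0,"tx": -0.001,"ty": -0.004,"tz": 0.0015,"fingers": 0.03},
    {"rx": 0,"ry": 0,"rz": 0,"tx": -0.001,"ty": -0.004,"tz": 0.003,"fingers": 0.03},
    {"rx": 0,"ry": 0,"rz": 0,"tx": -0.001,"ty": -0.004,"tz": 0.003,"fingers": 0.03},
  ],
)

```text
t: 6.7
tool_pos: [468.3, 131.3, 55.5]
ee_rot: [180.0, -0.1, 0.0]
ft_force: [-4.5, 0.3, 15.5]
width: 42.3
```

```bash
python3 - <<'E'
from h import *
s=read_state();print(s["tool_pos"],s["ft_force"])
E
```

```text
[468.31900642 131.34527492  55.51016725] [-4.46793705  0.26277075 15.50504099]
```

Emit:
carry_out(
  plan=[
    {"rx": 0,"ry": 0,"rz": 0,"tx": -0.001,"ty": 0,"tz": -0.001,"fingers": 0.066},
    {"rx": 0,"ry": 0,"rz": 0,"tx": -0.001,"ty": 0,"tz": -0.001,"fingers": 0.066},
    {"rx": 0,"ry": 0,"rz": 0,"tx": -0.001,"ty": 0,"tz": -0.001,"fingers": 0.066},
    {"rx": 0,"ry": 0,"rz": 0,"tx": -0.001,"ty": 0,"tz": -0.001,"fingers": 0.066},
    {"rx": 0,"ry": 0,"rz": 0,"tx": -0.001,"ty": 0,"tz": -0.02,"fingers": 0.066},
    {"rx": 0,"ry": 0,"rz": 0,"tx": -0.001,"ty": 0,"tz": -0.05,"fingers": 0.066},
    {"rx": 0,"ry": 0,"rz": 0,"tx": -0.001,"ty": 0,"tz": -0.09,"fingers": 0.066},
    {"rx": 0,"ry": 0,"rz": 0,"tx": 0,"ty": 0.04,"tz": -0.12,"fingers": 0.07},
    {"rx": 0,"ry": 0,"rz": 0,"tx": 0,"ty": 0.085,"tz": -0.125,"fingers": 0.07},
    {"rx": 0,"ry": 0,"rz": 0,"tx": 0,"ty": 0.085,"tz": -0.125,"fingers": 0.07},
  ],
)

```text
t: 7.7
tool_pos: [468.6, 39.4, 180.1]
ee_rot: [179.8, -0.1, -0.5]
ft_force: [-0.2, -0.3, 0.8]
width: 70.2
```

```bash
python3 - <<'E'
from h import *
c=cam("side");cv2.imwrite("pics/s2.png",cv2.resize(c["pixels"][100:300,200:400,::-1],None,fx=2,fy=2));s=read_state();print(s["tool_pos"],s["width"])
E
```

```text
[468.28473209  42.38577365 179.62143457] 69.69874537157347
```

View pics/s2.png

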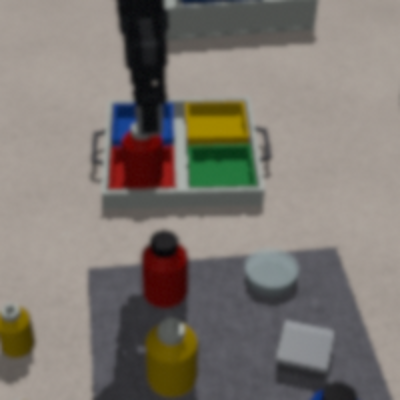

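Red stands in its well (140,160 in the crop). Next is yellow.

Emit:
carry_out(
  plan=[
    {"rx": 0,"ry": 0,"rz": 0,"tx": 0,"ty": 0.045,"tz": 0,"fingers": 0.07},
    {"rx": 0,"ry": 0,"rz": 0,"tx": 0,"ty": 0.09,"tz": 0,"fingers": 0.07},
    {"rx": 0,"ry": 0,"rz": 0,"tx": 0,"ty": 0.135,"tz": 0,"fingers": 0.07},
    {"rx": 0,"ry": 0,"rz": 0,"tx": 0,"ty": 0.17,"tz": 0,"fingers": 0.07},
    {"rx": 0,"ry": 0,"rz": 0,"tx": 0,"ty": 0.18,"tz": 0,"fingers": 0.07},
    {"rx": 0,"ry": 0,"rz": 0,"tx": 0,"ty": 0.18,"tz": 0.01,"fingers": 0.07},
    {"rx": 0,"ry": 0,"rz": 0,"tx": 0,"ty": 0.18,"tz": 0.03,"fingers": 0.07},
    {"rx": 0,"ry": 0,"rz": 0,"tx": 0,"ty": 0.18,"tz": 0.04,"fingers": 0.07},
    {"rx": 0,"ry": 0,"rz": 0,"tx": 0,"ty": 0.18,"tz": 0.04,"fingers": 0.07},
  ],
)

```text
t: 8.65
tool_pos: [467.1, -132.0, 137.5]
ee_rot: [-179.9, 0.2, 0.2]
ft_force: [0.1, 1.1, -1.1]
width: 70.0
```

Emit:
carry_out(
  plan=[
    {"rx": 0,"ry": 0,"rz": 0,"tx": 0.001,"ty": 0.002,"tz": 0.03,"fingers": 0.07},
    {"rx": 0,"ry": 0,"rz": 0,"tx": 0.001,"ty": 0.002,"tz": 0.06,"fingers": 0.07},
    {"rx": 0,"ry": 0,"rz": 0,"tx": 0.001,"ty": 0.002,"tz": 0.08,"fingers": 0.07},
    {"rx": 0,"ry": 0,"rz": 0,"tx": 0.001,"ty": 0.002,"tz": 0.091,"fingers": 0.07},
    {"rx": 0,"ry": 0,"rz": 0,"tx": 0.001,"ty": 0.002,"tz": 0.091,"fingers": 0.07},
    {"rx": 0,"ry": 0,"rz": 0,"tx": 0.001,"ty": 0.002,"tz": 0.091,"fingers": 0.03},
    {"rx": 0,"ry": 0,"rz": 0,"tx": 0.001,"ty": 0.002,"tz": 0.091,"fingers": 0.03},
    {"rx": 0,"ry": 0,"rz": 0,"tx": 0.001,"ty": 0.002,"tz": 0.091,"fingers": 0.03},
    {"rx": 0,"ry": 0,"rz": 0,"tx": 0.001,"ty": 0.002,"tz": 0.091,"fingers": 0.03},
    {"rx": 0,"ry": 0,"rz": 0,"tx": 0.001,"ty": 0.002,"tz": 0.091,"fingers": 0.03},
  ],
)

```text
t: 9.65
tool_pos: [469.9, -136.1, 49.8]
ee_rot: [180.0, -0.1, -0.0]
ft_force: [-0.9, 0.6, 5.7]
width: 41.9
```

Emit:
carry_out(
  plan=[
    {"rx": 0,"ry": 0,"rz": 0,"tx": 0,"ty": 0,"tz": -0.02,"fingers": 0.03},
    {"rx": 0,"ry": 0,"rz": 0,"tx": 0,"ty": 0,"tz": -0.055,"fingers": 0.03},
    {"rx": 0,"ry": 0,"rz": 0,"tx": 0,"ty": 0,"tz": -0.095,"fingers": 0.03},
    {"rx": 0,"ry": 0,"rz": 0,"tx": 0,"ty": -0.015,"tz": -0.13,"fingers": 0.03},
    {"rx": 0,"ry": 0,"rz": 0,"tx": 0.01,"ty": -0.05,"tz": -0.15,"fingers": 0.03},
    {"rx": 0,"ry": 0,"rz": 0,"tx": 0.02,"ty": -0.095,"tz": -0.15,"fingers": 0.03},
    {"rx": 0,"ry": 0,"rz": 0,"tx": 0.035,"ty": -0.14,"tz": -0.15,"fingers": 0.03},
    {"rx": 0,"ry": 0,"rz": 0,"tx": 0.05,"ty": -0.185,"tz": -0.15,"fingers": 0.03},
    {"rx": 0,"ry": 0,"rz": 0,"tx": 0.065,"ty": -0.23,"tz": -0.15,"fingers": 0.03},
    {"rx": 0,"ry": 0,"rz": 0,"tx": 0.08,"ty": -0.27,"tz": -0.15,"fingers": 0.03},
  ],
)

```text
t: 10.65
tool_pos: [549.4, 136.2, 199.4]
ee_rot: [-180.0, -0.1, 0.0]
ft_force: [0.9, -0.8, -0.3]
width: 42.1
```

Emit:
carry_out(
  plan=[
    {"rx": 0,"ry": 0,"rz": 0,"tx": 0.006,"ty": -0.04,"tz": 0,"fingers": 0.03},
    {"rx": 0,"ry": 0,"rz": 0,"tx": 0.012,"ty": -0.065,"tz": 0,"fingers": 0.03},
    {"rx": 0,"ry": 0,"rz": 0,"tx": 0.012,"ty": -0.074,"tz": 0,"fingers": 0.03},
    {"rx": 0,"ry": 0,"rz": 0,"tx": 0.012,"ty": -0.074,"tz": 0.01,"fingers": 0.03},
    {"rx": 0,"ry": 0,"rz": 0,"tx": 0.012,"ty": -0.074,"tz": 0.035,"fingers": 0.03},
    {"rx": 0,"ry": 0,"rz": 0,"tx": 0.012,"ty": -0.074,"tz": 0.065,"fingers": 0.03},
    {"rx": 0,"ry": 0,"rz": 0,"tx": 0.012,"ty": -0.074,"tz": 0.09,"fingers": 0.03},
    {"rx": 0,"ry": 0,"rz": 0,"tx": 0.012,"ty": -0.074,"tz": 0.1,"fingers": 0.03},
    {"rx": 0,"ry": 0,"rz": 0,"tx": 0.012,"ty": -0.074,"tz": 0.1,"fingers": 0.03},
  ],
)

```text
t: 11.55
tool_pos: [560.4, 205.6, 96.9]
ee_rot: [179.9, 0.2, -0.1]
ft_force: [0.2, -0.7, 0.1]
width: 42.0
```

Emit:
carry_out(
  plan=[
    {"rx": 0,"ry": 0,"rz": 0,"tx": 0.002,"ty": -0.002,"tz": 0.012,"fingers": 0.03},
    {"rx": 0,"ry": 0,"rz": 0,"tx": 0.002,"ty": -0.002,"tz": 0.024,"fingers": 0.03},
    {"rx": 0,"ry": 0,"rz": 0,"tx": 0.002,"ty": -0.002,"tz": 0.033,"fingers": 0.03},
    {"rx": 0,"ry": 0,"rz": 0,"tx": 0.002,"ty": -0.002,"tz": 0.037,"fingers": 0.03},
    {"rx": 0,"ry": 0,"rz": 0,"tx": 0.002,"ty": -0.002,"tz": 0.039,"fingers": 0.03},
    {"rx": 0,"ry": 0,"rz": 0,"tx": 0.002,"ty": -0.002,"tz": 0.04,"fingers": 0.03},
    {"rx": 0,"ry": 0,"rz": 0,"tx": 0.002,"ty": -0.002,"tz": 0.04,"fingers": 0.03},
  ],
)

```text
t: 12.25
tool_pos: [563.2, 209.9, 58.4]
ee_rot: [-180.0, -0.0, -0.0]
ft_force: [-0.0, 0.5, -0.2]
width: 42.5
```

Emit:
carry_out(
  plan=[
    {"rx": 0,"ry": 0,"rz": 0,"tx": -0.001,"ty": 0.001,"tz": 0.001,"fingers": 0.03},
    {"rx": 0,"ry": 0,"rz": 0,"tx": -0.001,"ty": 0.001,"tz": 0.002,"fingers": 0.03},
    {"rx": 0,"ry": 0,"rz": 0,"tx": -0.001,"ty": 0.001,"tz": 0.003,"fingers": 0.03},
    {"rx": 0,"ry": 0,"rz": 0,"tx": -0.001,"ty": 0.001,"tz": 0.003,"fingers": 0.03},
  ],
)

```text
t: 12.65
tool_pos: [562.1, 208.7, 56.8]
ee_rot: [180.0, -0.0, -0.0]
ft_force: [-4.9, -3.3, 12.3]
width: 42.1
```

Emit:
carry_out(
  plan=[
    {"rx": 0,"ry": 0,"rz": 0,"tx": 0,"ty": 0,"tz": -0.001,"fingers": 0.066},
    {"rx": 0,"ry": 0,"rz": 0,"tx": 0,"ty": 0,"tz": -0.001,"fingers": 0.066},
    {"rx": 0,"ry": 0,"rz": 0,"tx": 0,"ty": 0,"tz": -0.001,"fingers": 0.066},
    {"rx": 0,"ry": 0,"rz": 0,"tx": 0,"ty": 0,"tz": -0.001,"fingers": 0.066},
    {"rx": 0,"ry": 0,"rz": 0,"tx": 0,"ty": 0,"tz": -0.02,"fingers": 0.066},
    {"rx": 0,"ry": 0,"rz": 0,"tx": 0,"ty": 0,"tz": -0.05,"fingers": 0.066},
    {"rx": 0,"ry": 0,"rz": 0,"tx": 0,"ty": 0,"tz": -0.09,"fingers": 0.066},
    {"rx": 0,"ry": 0,"rz": 0,"tx": -0.01,"ty": 0.03,"tz": -0.12,"fingers": 0.07},
    {"rx": 0,"ry": 0,"rz": 0,"tx": -0.02,"ty": 0.075,"tz": -0.125,"fingers": 0.07},
    {"rx": 0,"ry": 0,"rz": 0,"tx": -0.03,"ty": 0.12,"tz": -0.125,"fingers": 0.07},
  ],
)

```text
t: 13.65
tool_pos: [532.3, 88.4, 181.8]
ee_rot: [-180.0, -0.2, 0.1]
ft_force: [1.6, -1.1, -0.4]
width: 69.8
```

Emit:
carry_out(
  plan=[
    {"rx": 0,"ry": 0,"rz": 0,"tx": -0.008,"ty": 0.045,"tz": 0,"fingers": 0.07},
    {"rx": 0,"ry": 0,"rz": 0,"tx": -0.015,"ty": 0.09,"tz": 0,"fingers": 0.07},
    {"rx": 0,"ry": 0,"rz": 0,"tx": -0.022,"ty": 0.135,"tz": 0,"fingers": 0.07},
    {"rx": 0,"ry": 0,"rz": 0,"tx": -0.03,"ty": 0.18,"tz": 0,"fingers": 0.07},
    {"rx": 0,"ry": 0,"rz": 0,"tx": -0.038,"ty": 0.225,"tz": 0,"fingers": 0.07},
    {"rx": 0,"ry": 0,"rz": 0,"tx": -0.045,"ty": 0.27,"tz": 0,"fingers": 0.07},
    {"rx": 0,"ry": 0,"rz": 0,"tx": -0.052,"ty": 0.315,"tz": 0,"fingers": 0.07},
    {"rx": 0,"ry": 0,"rz": 0,"tx": -0.058,"ty": 0.36,"tz": 0,"fingers": 0.07},
    {"rx": 0,"ry": 0,"rz": 0,"tx": -0.061,"ty": 0.395,"tz": 0,"fingers": 0.07},
    {"rx": 0,"ry": 0,"rz": 0,"tx": -0.061,"ty": 0.408,"tz": 0,"fingers": 0.07},
  ],
)

```text
t: 14.65
tool_pos: [469.3, -323.8, 179.9]
ee_rot: [179.9, 0.0, -0.3]
ft_force: [0.5, 0.1, -0.1]
width: 70.0
```

```bash
python3 - <<'E'
from h import *
c=cam("wrist");s=read_state();print(s["tool_pos"],s["ee_rot"])
for n,P in dict(blu=(471,-320,66),grn=(592,-318,66)).items():
    u=proj(c,P);print(n,u.round(),cap(c,u,22))
c=cam("side");cv2.imwrite("pics/s3.png",cv2.resize(c["pixels"][100:420,150:450,::-1],None,fx=1.5,fy=1.5))
E
```

```text
[ 469.75102932 -323.89702778  179.83986703] [ 1.79925036e+02  2.73056678e-02 -3.22004439e-01]
blu [273. 209.] (array([272.5, 208.8]), [259, 194, 30, 30, 612], array([ 471.2, -319.6]))
grn [269.  44.] (array([268. ,  42.3]), [253, 28, 32, 30, 710], array([ 593.3, -317.5]))
```

View pics/s3.png

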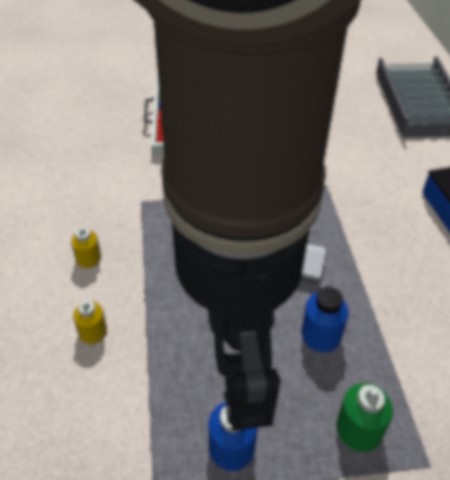

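The wrist confirms blue at (471,-320) and green at (593,-318). The side view shows the arm over blue and hides the caddy. Descending.

Emit:
carry_out(
  plan=[
    {"rx": 0,"ry": 0,"rz": 0,"tx": 0,"ty": 0,"tz": 0,"fingers": 0.07},
    {"rx": 0,"ry": 0,"rz": 0,"tx": 0,"ty": 0,"tz": 0.02,"fingers": 0.07},
    {"rx": 0,"ry": 0,"rz": 0,"tx": 0,"ty": 0,"tz": 0.04,"fingers": 0.07},
    {"rx": 0,"ry": 0,"rz": 0,"tx": 0,"ty": 0,"tz": 0.04,"fingers": 0.07},
  ],
)

```text
t: 15.15
tool_pos: [470.3, -316.0, 138.2]
ee_rot: [-179.8, 0.2, 0.2]
ft_force: [-0.2, -0.4, -0.2]
width: 70.1
```

Emit:
carry_out(
  plan=[
    {"rx": 0,"ry": 0,"rz": 0,"tx": 0.001,"ty": 0.003,"tz": 0.03,"fingers": 0.07},
    {"rx": 0,"ry": 0,"rz": 0,"tx": 0.001,"ty": 0.003,"tz": 0.06,"fingers": 0.07},
    {"rx": 0,"ry": 0,"rz": 0,"tx": 0.001,"ty": 0.003,"tz": 0.08,"fingers": 0.07},
    {"rx": 0,"ry": 0,"rz": 0,"tx": 0.001,"ty": 0.003,"tz": 0.09,"fingers": 0.07},
    {"rx": 0,"ry": 0,"rz": 0,"tx": 0.001,"ty": 0.003,"tz": 0.09,"fingers": 0.07},
    {"rx": 0,"ry": 0,"rz": 0,"tx": 0.001,"ty": 0.003,"tz": 0.09,"fingers": 0.03},
    {"rx": 0,"ry": 0,"rz": 0,"tx": 0.001,"ty": 0.003,"tz": 0.09,"fingers": 0.03},
    {"rx": 0,"ry": 0,"rz": 0,"tx": 0.001,"ty": 0.003,"tz": 0.09,"fingers": 0.03},
    {"rx": 0,"ry": 0,"rz": 0,"tx": 0.001,"ty": 0.003,"tz": 0.09,"fingers": 0.03},
    {"rx": 0,"ry": 0,"rz": 0,"tx": 0.001,"ty": 0.003,"tz": 0.09,"fingers": 0.03},
  ],
)

```text
t: 16.15
tool_pos: [473.0, -322.2, 52.2]
ee_rot: [179.9, -0.1, 0.0]
ft_force: [-0.2, 1.5, 6.2]
width: 42.1
```

Emit:
carry_out(
  plan=[
    {"rx": 0,"ry": 0,"rz": 0,"tx": 0,"ty": 0,"tz": -0.02,"fingers": 0.03},
    {"rx": 0,"ry": 0,"rz": 0,"tx": 0,"ty": 0,"tz": -0.055,"fingers": 0.03},
    {"rx": 0,"ry": 0,"rz": 0,"tx": 0,"ty": 0,"tz": -0.095,"fingers": 0.03},
    {"rx": 0,"ry": 0,"rz": 0,"tx": 0,"ty": -0.015,"tz": -0.13,"fingers": 0.03},
    {"rx": 0,"ry": 0,"rz": 0,"tx": 0,"ty": -0.05,"tz": -0.16,"fingers": 0.03},
    {"rx": 0,"ry": 0,"rz": 0,"tx": 0,"ty": -0.095,"tz": -0.16,"fingers": 0.03},
    {"rx": 0,"ry": 0,"rz": 0,"tx": 0,"ty": -0.14,"tz": -0.16,"fingers": 0.03},
    {"rx": 0,"ry": 0,"rz": 0,"tx": 0,"ty": -0.185,"tz": -0.16,"fingers": 0.03},
    {"rx": 0,"ry": 0,"rz": 0,"tx": 0,"ty": -0.23,"tz": -0.16,"fingers": 0.03},
    {"rx": 0,"ry": 0,"rz": 0,"tx": 0,"ty": -0.27,"tz": -0.16,"fingers": 0.03},
  ],
)

```text
t: 17.15
tool_pos: [471.9, -50.0, 211.5]
ee_rot: [180.0, -0.1, 0.0]
ft_force: [1.0, -0.3, -0.9]
width: 41.7
```

Emit:
carry_out(
  plan=[
    {"rx": 0,"ry": 0,"rz": 0,"tx": 0,"ty": -0.045,"tz": 0,"fingers": 0.03},
    {"rx": 0,"ry": 0,"rz": 0,"tx": 0,"ty": -0.09,"tz": 0,"fingers": 0.03},
    {"rx": 0,"ry": 0,"rz": 0,"tx": 0,"ty": -0.135,"tz": 0,"fingers": 0.03},
    {"rx": 0,"ry": 0,"rz": 0,"tx": 0.002,"ty": -0.18,"tz": 0,"fingers": 0.03},
    {"rx": 0,"ry": 0,"rz": 0,"tx": 0.005,"ty": -0.225,"tz": 0,"fingers": 0.03},
    {"rx": 0,"ry": 0,"rz": 0,"tx": 0.005,"ty": -0.255,"tz": 0,"fingers": 0.03},
    {"rx": 0,"ry": 0,"rz": 0,"tx": 0.005,"ty": -0.266,"tz": 0,"fingers": 0.03},
    {"rx": 0,"ry": 0,"rz": 0,"tx": 0.005,"ty": -0.266,"tz": 0.02,"fingers": 0.03},
    {"rx": 0,"ry": 0,"rz": 0,"tx": 0.005,"ty": -0.266,"tz": 0.02,"fingers": 0.03},
    {"rx": 0,"ry": 0,"rz": 0,"tx": 0.005,"ty": -0.266,"tz": 0.02,"fingers": 0.03},
  ],
)

```text
t: 18.15
tool_pos: [477.1, 212.8, 190.6]
ee_rot: [179.9, 0.0, -0.1]
ft_force: [-0.2, -0.3, -0.9]
width: 42.1
```

```bash
python3 - <<'E'
from h import *
c=cam("wrist");s=read_state();print(s["tool_pos"],s["ee_rot"])
cv2.imwrite("pics/w3.png",c["pixels"][:,:,::-1])
for n,P in dict(red=(468,131,72),yel=(562,208,72)).items():
    u=proj(c,P);print(n,u.round(),cap(c,u,24,72))
E
```

```text
[477.42147313 212.97948555 191.03192486] [ 1.79977606e+02 -3.36757034e-02 -7.56192788e-02]
red [380. 220.] (array([383.3, 220.8]), [371, 209, 25, 24, 295], array([467.1, 128.1]))
yel [285.  96.] (array([285.2,  98.5]), [270, 84, 31, 30, 711], array([560.5, 207.6]))
```

View pics/w3.png

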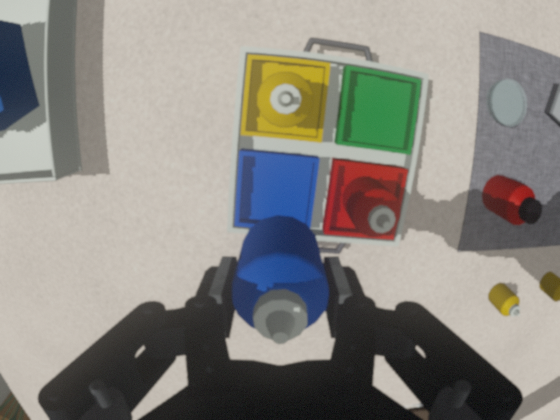

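Yellow (285,98) and red (383,221) both stand centred in their wells. Lowering blue.

Emit:
carry_out(
  plan=[
    {"rx": 0,"ry": 0,"rz": 0,"tx": 0,"ty": -0.004,"tz": 0.02,"fingers": 0.03},
    {"rx": 0,"ry": 0,"rz": 0,"tx": 0,"ty": -0.004,"tz": 0.05,"fingers": 0.03},
    {"rx": 0,"ry": 0,"rz": 0,"tx": 0,"ty": -0.004,"tz": 0.08,"fingers": 0.03},
    {"rx": 0,"ry": 0,"rz": 0,"tx": 0,"ty": -0.004,"tz": 0.1,"fingers": 0.03},
    {"rx": 0,"ry": 0,"rz": 0,"tx": 0,"ty": -0.004,"tz": 0.115,"fingers": 0.03},
    {"rx": 0,"ry": 0,"rz": 0,"tx": 0,"ty": -0.004,"tz": 0.125,"fingers": 0.03},
    {"rx": 0,"ry": 0,"rz": 0,"tx": 0,"ty": -0.004,"tz": 0.13,"fingers": 0.03},
    {"rx": 0,"ry": 0,"rz": 0,"tx": 0,"ty": -0.004,"tz": 0.13,"fingers": 0.03},
    {"rx": 0,"ry": 0,"rz": 0,"tx": 0,"ty": -0.004,"tz": 0.13,"fingers": 0.03},
  ],
)

```text
t: 19.1
tool_pos: [477.6, 218.1, 61.0]
ee_rot: [-180.0, -0.1, -0.0]
ft_force: [0.4, 0.6, -0.5]
width: 42.0
```

Emit:
carry_out(
  plan=[
    {"rx": 0,"ry": 0,"rz": 0,"tx": 0,"ty": 0.001,"tz": 0.0015,"fingers": 0.03},
    {"rx": 0,"ry": 0,"rz": 0,"tx": 0,"ty": 0.001,"tz": 0.003,"fingers": 0.03},
    {"rx": 0,"ry": 0,"rz": 0,"tx": 0,"ty": 0.001,"tz": 0.004,"fingers": 0.03},
    {"rx": 0,"ry": 0,"rz": 0,"tx": 0,"ty": 0.001,"tz": 0.004,"fingers": 0.03},
  ],
)

```text
t: 19.5
tool_pos: [477.7, 217.1, 59.1]
ee_rot: [179.9, -0.2, -0.0]
ft_force: [-8.0, -4.8, 27.9]
width: 42.3
```

Emit:
carry_out(
  plan=[
    {"rx": 0,"ry": 0,"rz": 0,"tx": 0,"ty": 0,"tz": -0.0015,"fingers": 0.03},
    {"rx": 0,"ry": 0,"rz": 0,"tx": 0,"ty": 0,"tz": -0.0015,"fingers": 0.06},
    {"rx": 0,"ry": 0,"rz": 0,"tx": 0,"ty": 0,"tz": -0.0015,"fingers": 0.06},
    {"rx": 0,"ry": 0,"rz": 0,"tx": 0,"ty": 0,"tz": -0.0015,"fingers": 0.06},
    {"rx": 0,"ry": 0,"rz": 0,"tx": 0,"ty": 0,"tz": -0.02,"fingers": 0.06},
    {"rx": 0,"ry": 0,"rz": 0,"tx": 0,"ty": 0,"tz": -0.05,"fingers": 0.06},
    {"rx": 0,"ry": 0,"rz": 0,"tx": 0,"ty": 0,"tz": -0.09,"fingers": 0.06},
    {"rx": 0,"ry": 0,"rz": 0,"tx": 0.01,"ty": 0.02,"tz": -0.125,"fingers": 0.07},
    {"rx": 0,"ry": 0,"rz": 0,"tx": 0.02,"ty": 0.06,"tz": -0.135,"fingers": 0.07},
    {"rx": 0,"ry": 0,"rz": 0,"tx": 0.03,"ty": 0.105,"tz": -0.135,"fingers": 0.07},
  ],
)

```text
t: 20.5
tool_pos: [508.3, 112.3, 193.5]
ee_rot: [-179.9, -0.2, 0.2]
ft_force: [1.6, -0.2, -0.8]
width: 69.9
```

Emit:
carry_out(
  plan=[
    {"rx": 0,"ry": 0,"rz": 0,"tx": 0.008,"ty": 0.045,"tz": 0,"fingers": 0.07},
    {"rx": 0,"ry": 0,"rz": 0,"tx": 0.017,"ty": 0.09,"tz": 0,"fingers": 0.07},
    {"rx": 0,"ry": 0,"rz": 0,"tx": 0.026,"ty": 0.135,"tz": 0,"fingers": 0.07},
    {"rx": 0,"ry": 0,"rz": 0,"tx": 0.035,"ty": 0.18,"tz": 0,"fingers": 0.07},
    {"rx": 0,"ry": 0,"rz": 0,"tx": 0.045,"ty": 0.225,"tz": 0,"fingers": 0.07},
    {"rx": 0,"ry": 0,"rz": 0,"tx": 0.055,"ty": 0.27,"tz": 0,"fingers": 0.07},
    {"rx": 0,"ry": 0,"rz": 0,"tx": 0.065,"ty": 0.315,"tz": 0,"fingers": 0.07},
    {"rx": 0,"ry": 0,"rz": 0,"tx": 0.075,"ty": 0.36,"tz": 0,"fingers": 0.07},
    {"rx": 0,"ry": 0,"rz": 0,"tx": 0.085,"ty": 0.405,"tz": 0,"fingers": 0.07},
    {"rx": 0,"ry": 0,"rz": 0,"tx": 0.085,"ty": 0.43,"tz": 0,"fingers": 0.07},
  ],
)

```text
t: 21.5
tool_pos: [591.8, -323.0, 190.3]
ee_rot: [179.9, 0.0, -0.2]
ft_force: [-0.4, 0.2, 0.1]
width: 69.7
```

Emit:
carry_out(
  plan=[
    {"rx": 0,"ry": 0,"rz": 0,"tx": 0,"ty": 0,"tz": 0,"fingers": 0.07},
    {"rx": 0,"ry": 0,"rz": 0,"tx": 0,"ty": 0,"tz": 0.02,"fingers": 0.07},
    {"rx": 0,"ry": 0,"rz": 0,"tx": 0,"ty": 0,"tz": 0.05,"fingers": 0.07},
    {"rx": 0,"ry": 0,"rz": 0,"tx": 0,"ty": 0,"tz": 0.05,"fingers": 0.07},
    {"rx": 0,"ry": 0,"rz": 0,"tx": 0,"ty": 0,"tz": 0.05,"fingers": 0.07},
  ],
)

```text
t: 22.0
tool_pos: [591.9, -317.2, 141.2]
ee_rot: [-179.9, 0.1, 0.1]
ft_force: [-0.2, -0.3, 0.5]
width: 69.8
```

Emit:
carry_out(
  plan=[
    {"rx": 0,"ry": 0,"rz": 0,"tx": 0.001,"ty": 0.001,"tz": 0.03,"fingers": 0.07},
    {"rx": 0,"ry": 0,"rz": 0,"tx": 0.001,"ty": 0.001,"tz": 0.06,"fingers": 0.07},
    {"rx": 0,"ry": 0,"rz": 0,"tx": 0.001,"ty": 0.001,"tz": 0.08,"fingers": 0.07},
    {"rx": 0,"ry": 0,"rz": 0,"tx": 0.001,"ty": 0.001,"tz": 0.092,"fingers": 0.07},
    {"rx": 0,"ry": 0,"rz": 0,"tx": 0.001,"ty": 0.001,"tz": 0.092,"fingers": 0.07},
    {"rx": 0,"ry": 0,"rz": 0,"tx": 0.001,"ty": 0.001,"tz": 0.092,"fingers": 0.03},
    {"rx": 0,"ry": 0,"rz": 0,"tx": 0.001,"ty": 0.001,"tz": 0.092,"fingers": 0.03},
    {"rx": 0,"ry": 0,"rz": 0,"tx": 0.001,"ty": 0.001,"tz": 0.092,"fingers": 0.03},
    {"rx": 0,"ry": 0,"rz": 0,"tx": 0.001,"ty": 0.001,"tz": 0.092,"fingers": 0.03},
    {"rx": 0,"ry": 0,"rz": 0,"tx": 0.001,"ty": 0.001,"tz": 0.092,"fingers": 0.03},
  ],
)

```text
t: 23.0
tool_pos: [594.4, -319.6, 51.6]
ee_rot: [179.9, -0.2, -0.0]
ft_force: [-0.5, 0.9, 5.8]
width: 42.1
```

Emit:
carry_out(
  plan=[
    {"rx": 0,"ry": 0,"rz": 0,"tx": 0,"ty": 0,"tz": -0.02,"fingers": 0.03},
    {"rx": 0,"ry": 0,"rz": 0,"tx": 0,"ty": 0,"tz": -0.055,"fingers": 0.03},
    {"rx": 0,"ry": 0,"rz": 0,"tx": 0,"ty": 0,"tz": -0.095,"fingers": 0.03},
    {"rx": 0,"ry": 0,"rz": 0,"tx": 0,"ty": -0.015,"tz": -0.13,"fingers": 0.03},
    {"rx": 0,"ry": 0,"rz": 0,"tx": -0.005,"ty": -0.05,"tz": -0.16,"fingers": 0.03},
    {"rx": 0,"ry": 0,"rz": 0,"tx": -0.01,"ty": -0.095,"tz": -0.16,"fingers": 0.03},
    {"rx": 0,"ry": 0,"rz": 0,"tx": -0.015,"ty": -0.14,"tz": -0.16,"fingers": 0.03},
    {"rx": 0,"ry": 0,"rz": 0,"tx": -0.02,"ty": -0.185,"tz": -0.16,"fingers": 0.03},
    {"rx": 0,"ry": 0,"rz": 0,"tx": -0.025,"ty": -0.23,"tz": -0.16,"fingers": 0.03},
    {"rx": 0,"ry": 0,"rz": 0,"tx": -0.03,"ty": -0.27,"tz": -0.16,"fingers": 0.03},
  ],
)

```text
t: 24.0
tool_pos: [562.7, -46.9, 210.4]
ee_rot: [180.0, -0.1, 0.0]
ft_force: [0.6, -0.5, -0.4]
width: 42.0
```

Emit:
carry_out(
  plan=[
    {"rx": 0,"ry": 0,"rz": 0,"tx": -0.003,"ty": -0.045,"tz": 0,"fingers": 0.03},
    {"rx": 0,"ry": 0,"rz": 0,"tx": -0.006,"ty": -0.09,"tz": 0,"fingers": 0.03},
    {"rx": 0,"ry": 0,"rz": 0,"tx": -0.01,"ty": -0.13,"tz": 0,"fingers": 0.03},
    {"rx": 0,"ry": 0,"rz": 0,"tx": -0.01,"ty": -0.16,"tz": 0,"fingers": 0.03},
    {"rx": 0,"ry": 0,"rz": 0,"tx": -0.01,"ty": -0.171,"tz": 0,"fingers": 0.03},
    {"rx": 0,"ry": 0,"rz": 0,"tx": -0.01,"ty": -0.171,"tz": 0.03,"fingers": 0.03},
    {"rx": 0,"ry": 0,"rz": 0,"tx": -0.01,"ty": -0.171,"tz": 0.07,"fingers": 0.03},
    {"rx": 0,"ry": 0,"rz": 0,"tx": -0.01,"ty": -0.171,"tz": 0.1,"fingers": 0.03},
    {"rx": 0,"ry": 0,"rz": 0,"tx": -0.01,"ty": -0.171,"tz": 0.11,"fingers": 0.03},
    {"rx": 0,"ry": 0,"rz": 0,"tx": -0.01,"ty": -0.171,"tz": 0.11,"fingers": 0.03},
  ],
)

```text
t: 25.0
tool_pos: [552.6, 121.0, 98.5]
ee_rot: [180.0, 0.1, -0.0]
ft_force: [0.0, 0.2, 0.2]
width: 42.0
```

Emit:
carry_out(
  plan=[
    {"rx": 0,"ry": 0,"rz": 0,"tx": 0,"ty": -0.001,"tz": 0.015,"fingers": 0.03},
    {"rx": 0,"ry": 0,"rz": 0,"tx": 0,"ty": -0.001,"tz": 0.027,"fingers": 0.03},
    {"rx": 0,"ry": 0,"rz": 0,"tx": 0,"ty": -0.001,"tz": 0.034,"fingers": 0.03},
    {"rx": 0,"ry": 0,"rz": 0,"tx": 0,"ty": -0.001,"tz": 0.038,"fingers": 0.03},
    {"rx": 0,"ry": 0,"rz": 0,"tx": 0,"ty": -0.001,"tz": 0.0395,"fingers": 0.03},
    {"rx": 0,"ry": 0,"rz": 0,"tx": 0,"ty": -0.001,"tz": 0.0395,"fingers": 0.03},
    {"rx": 0,"ry": 0,"rz": 0,"tx": 0,"ty": -0.001,"tz": 0.0395,"fingers": 0.03},
  ],
)

```text
t: 25.7
tool_pos: [553.3, 122.9, 60.1]
ee_rot: [-180.0, -0.0, -0.0]
ft_force: [0.0, 0.1, -1.0]
width: 42.2
```

Emit:
carry_out(
  plan=[
    {"rx": 0,"ry": 0,"rz": 0,"tx": 0,"ty": 0,"tz": 0.001,"fingers": 0.03},
    {"rx": 0,"ry": 0,"rz": 0,"tx": 0,"ty": 0,"tz": 0.002,"fingers": 0.03},
    {"rx": 0,"ry": 0,"rz": 0,"tx": 0,"ty": 0,"tz": 0.002,"fingers": 0.03},
  ],
)

```text
t: 26.0
tool_pos: [553.3, 122.9, 58.6]
ee_rot: [180.0, -0.0, -0.0]
ft_force: [-1.5, -1.1, 6.1]
width: 41.9
```

Contact. Releasing to 60 mm (yellow is 86 mm away in y), rising, then backing away to look.

Emit:
carry_out(
  plan=[
    {"rx": 0,"ry": 0,"rz": 0,"tx": 0,"ty": 0,"tz": 0,"fingers": 0.06},
    {"rx": 0,"ry": 0,"rz": 0,"tx": 0,"ty": 0,"tz": 0,"fingers": 0.06},
    {"rx": 0,"ry": 0,"rz": 0,"tx": 0,"ty": 0,"tz": 0,"fingers": 0.06},
    {"rx": 0,"ry": 0,"rz": 0,"tx": 0,"ty": 0,"tz": -0.02,"fingers": 0.06},
    {"rx": 0,"ry": 0,"rz": 0,"tx": 0,"ty": 0,"tz": -0.05,"fingers": 0.06},
    {"rx": 0,"ry": 0,"rz": 0,"tx": 0,"ty": 0,"tz": -0.09,"fingers": 0.06},
    {"rx": 0,"ry": 0,"rz": 0,"tx": 0,"ty": 0,"tz": -0.135,"fingers": 0.06},
    {"rx": 0,"ry": 0,"rz": 0,"tx": -0.04,"ty": 0,"tz": -0.165,"fingers": 0.06},
    {"rx": 0,"ry": 0,"rz": 0,"tx": -0.085,"ty": 0,"tz": -0.185,"fingers": 0.06},
    {"rx": 0,"ry": 0,"rz": 0,"tx": -0.13,"ty": 0,"tz": -0.185,"fingers": 0.06},
  ],
)

```text
t: 27.0
tool_pos: [422.8, 123.7, 245.0]
ee_rot: [-180.0, -0.2, -0.0]
ft_force: [-0.4, 0.2, 0.6]
width: 60.0
```

Emit:
carry_out(
  plan=[
    {"rx": 0,"ry": 0,"rz": 0,"tx": 0,"ty": -0.03,"tz": 0,"fingers": 0.06},
    {"rx": 0,"ry": 0,"rz": 0,"tx": 0,"ty": -0.03,"tz": 0,"fingers": 0.06},
    {"rx": 0,"ry": 0,"rz": 0,"tx": 0,"ty": -0.03,"tz": 0,"fingers": 0.06},
  ],
)

```text
t: 27.3
tool_pos: [423.2, 153.1, 243.1]
ee_rot: [180.0, -0.0, 0.1]
ft_force: [0.6, -0.0, -0.0]
width: 60.0
```

```bash
python3 - <<'E'
from h import *; from obj import PX
c=cam("wrist");s=read_state();print(s["tool_pos"],s["ft_force"])
for n,P in dict(red=(468,131),yel=(562,208),blu=(477,217),grn=(553,122)).items():
    u=proj(c,(*P,72));r=cap(c,u,22,72);print(n,r[0],r[2],"off",(r[2]-P).round(1))
sc=cam("scene"); d=cam("side")
for k,col in(("r_red","red"),("r_blu","blue")):
    for i,q in((0,sc),(1,d)):
        print(k,PX[k][i],[ce.tolist() for ce,_,_ in blobs(q,col) if np.hypot(*(ce-PX[k][i]))<25])
h=lambda p,x,y,w,hh:cv2.resize(p[y:y+hh,x:x+w,::-1],(400,300))
cv2.imwrite("pics/end.png",np.hstack([h(d["pixels"],220,100,240,180),cv2.resize(c["pixels"][:,:,::-1],(400,300))]))
E
```

```text
[423.43416599 152.57445181 242.7902038 ] [ 0.10216962 -1.03438196 -0.01256436]
red [304.  142.6] [468.5 130.4] off [ 0.5 -0.6]
yel [215.7  41.6] [560.9 208.4] off [-1.1  0.4]
blu [207.  135.1] [476.  217.5] off [-1.   0.5]
grn [313.9  49. ] [552.8 122.4] off [-0.2  0.4]
r_red (260.7, 218.4) [[260.6, 218.4]]
r_red (282, 238.7) [[282.0, 238.6]]
r_blu (172, 232.4) [[172.1, 232.5]]
r_blu (365.1, 317) [[365.2, 317.0]]
```

View pics/end.png

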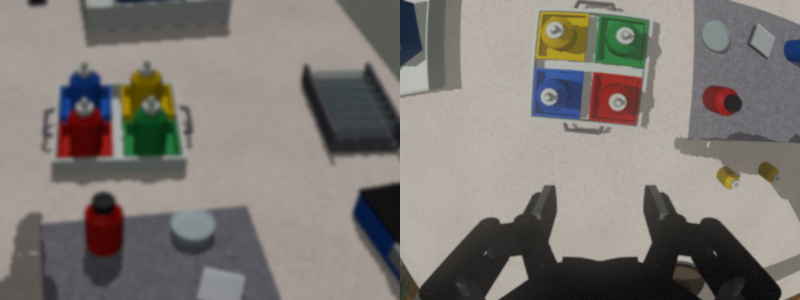

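All four droppers stand upright in their own colours, the refills haven't moved, and the gripper touches nothing. Handing in.

```bash
python3 -c "
from cell import job; print(job.finish_job())"
```

```text
the job is handed in; nothing more can be done
None
```

All four dropper bottles (red, yellow, blue, green) are standing upright in the compartment of their own colour, and I've handed the job in. It took about 27 s of robot time; the hand-in reports no verdict.

- **Bottles:** in the last wrist picture, each cap lay within about 1.5 mm of its measured compartment centre. The limit is 16 mm. The final side and wrist views show all four upright.
- **Refills:** the two black-capped bottles were within 0.2 px of their starting image positions in both fixed cameras, so neither has moved.
- **Arm:** the gripper was clear of everything at hand-in. The most force I saw reported was about 28 N at the wrist, when blue touched its compartment floor.
- **Disagreements:** two-view body heights came out near 19 mm where I expected about 28 mm. I took this as mask bias, because the horizontal positions matched the cap measurements to about 3 mm. The reported position also lagged the commanded one by a few millimetres during fast moves, so I corrected it before each placing.

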